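Hook the hot board carrier out of the bake-out oven

ROBOT

A 7-joint arm with a two-finger parallel gripper is mounted at the origin on the work surface. World frame = base frame: x ahead of the robot, y to its left, z up, the work surface at z = 0. Lengths are in mm, angles in rad, forces in N, time in s.
With the tool pointing down it reaches from about 400 to 850 mm from the base axis. Payload 4.5 kg.
Tool frame: the origin (TCP) lies at the very end of the fingers, on their centre line; the grasp point (between the pads) lies 19 mm behind it; z points along the fingers, y is the direction in which the jaws open and shut (so a half turn about z gives the same grasp; the last joint's range is limited). The gripper opens to 85 mm and grips with 20 to 120 N. Pads are 22 mm wide; open, the fingers measure 114 mm over their backs; the gripper's body (76 mm by 85 mm) begins 54 mm behind the grasp point. The pads swing forward as they close: fully open they stand 13 mm farther back than shut.
Start: joints at [1.157, 0.689, -0.195, 1.565, 0.157, 0.902, -0.215], TCP at [270.646, -563.387, 231.317] pointing down, gripper open.
Joint ranges: [-3.01, 3.01], [-0.46, 2.08], [-1.47, 1.51], [0.13, 2.56], [-1, 4.14], [0.04, 2.09], [-2.66, 2.66]. Speed limits (rad/s): [2.57, 2.57, 3.14, 3.14, 3.14, 3.14, 3.14].

INTERFACE

Orientations are given as a unit quaternion [w, x, y, z].
In Python, from cell import bot, get_image, camera_params, search_frame, mark_of gives the robot as it stands. Calls block until the motion is done:
- bot.goto(position, orientation): joint-space move of the TCP to a pose.
- bot.movel(position, rotation=None, vel=150): straight line of the TCP; rotation=None keeps the orientation; vel is the mean speed in mm/s.
- bot.goto_joints(angles): joint-space move.
- bot.open_jaws() and bot.grab(grasp_force=None): open the fingers fully, or close them until they stop; grasp_force is the grip in N (None keeps the last).
- bot.wait(seconds).
- bot.ik(position, orientation): joint angles nearest the present ones, or None.
- get_image(name): name is "scene" or "side" or "wrist"; returns the picture (400x640x3 uint8, red, green, blue); there is no depth.
- camera_params(name): a dict with "fx", "fy", "cx", "cy" (pixels), "R" (3x3) and "t" (3): a world point X has camera coordinates R X + t. Camera axes: x right, y down, z forward; pixel columns grow to the right and rows downward; lengths in mm; the calibration is good to about 2 mm. A picture is of the moment at which its call begins: read the wrist's pose just before it. camera_params takes no time and is no camera call; for the wrist camera it gives the pose at the moment of the call.
A pose or a line that the arm cannot do raises bot.Unreachable and nothing moves.
- bot.job_done(): hands the job in, once; it reports no verdict.
Trained networks look in the newest picture that a camera, given by its name, has taken for a name from the list of things; names that differ only in an ending like _2 or _b are one class to them, and where a whole thing is asked for, a point or a joint stands for the part that bears it (a point fixed in the world has none). Each returns a list of dicts, best first, with "p" (0 to 1); they miss things now and then, are a little off and sometimes report something else, mostly with a low value. They report only what shows in the picture. A call takes as long as a camera call.
- search_frame(camera, label): "extent" ([centre column, centre row, width, height] in pixels, round what is visible of it).
- mark_of(camera, label): "position" ([column, row] in pixels: a listed point, or the origin of a listed thing).
Readings, each from a call of its own:
- bot.current_t(): time.
- bot.current_joints(): joint angles.
- bot.current_joint_velocities(): joint speeds.
- bot.current_effort(): joint torques, N m.
- bot.current_tcp_pos(): TCP position.
- bot.current_tcp_rot(): TCP orientation.
- bot.current_force(): force on the tool from outside, world axes, zero at the start.
- bot.current_torque(): the same for the moment, N m.
- bot.current_gripper_width(): finger opening in mm.
Only numpy, scipy, OpenCV 4.12 (cv2) and the standard library are available. Lean on these libraries where they do the work, as an engineer would, in place of code of your own. Each camera call takes 0.05 s, during which the arm holds its last target. There are 200 camera calls.

TASK

The carrier tray with the freshly baked board in the bench oven is still too hot to touch: take the hook from its blue cradle, put its tip down through the eye on the front of the tray and draw the tray gently out along the unloading shelf until you feel it come up snug against the bumpers of the yellow cross stop; hold it home there for a moment with a light pull of about 7 N, and never load the tray with more than 10 N. Then unhook, leaving the tray there, and lay the hook in its cradle as you found it. The board must stay in its place in the tray, nothing but the hook may touch tray or board, and the other things on the bench stay as they are.

Things in the scene. Friction and masses are not known exactly. Their poses are not given: they have to be found in the camera images.
- hook: Hook tool, 120 g. Origin: mid-handle on the shaft axis; x runs along the tool to the hook end, z up. Flat-sided orange handle 100 long, 20 wide (y), 24 high; black pommel behind it (to x -62, 28 wide, 30 high); steel shaft 7 thick along x to x = 160, where a round-ended tip 7 thick turns straight down. In its cradle it lies level, axis 60 above the bench. Grip mid-handle, across y
- hook_tip (a point): Lowest point of the hook's downturned tip: at (160, 0, -32) in the hook's frame
- cradle: Fixed blue cradle. Origin on the bench 60 straight below where the hook's origin lies; x to the hook end. Rear post (x = -40, 8 thick): slot for the handle, 30 wide, floor 48 above the bench, flared cheeks to 72. Front post (x = 85, 8 thick): a V for the shaft, 37 wide at its top, 73 high. Base plate 10 high, 70 wide, x -63 to 107. A hook let go within some 5 sideways settles into both
- oven: Fixed white bench oven, 320 deep (x), 360 wide, 250 high plus the door folded on top. Origin on the bench under its centre; mouth (220 wide) in the front at x = -160. Chamber floor and unloading shelf: one level plate 190 wide, top 50 above the bench, out to x = -420, a guide 12 high along each side, inner faces at y = -78 and 78. The tray is drawn to the oven's -x
- tray: Hot dark grey board carrier, 160 long (x), 150 wide, walls 16 high, 300 to 650 g. Origin: centre of the underside; -x end is the front. It slides on its flat underside between the guides, 3 play a side, with a drag of some 1 to 3 N once moving. A tab on the front wall, 36 wide, rises to 26 above the underside
- tray_eye (a point): Centre of the eye: a level brass ring of 4 thick wire with a 10 wide hole, on the tray's front wall, 90.5 ahead of the tray's origin and 22 above its underside (72 above the bench on the shelf); 40 or more outside the oven mouth at the start
- stop: Yellow cross stop clamped on the shelf; its place differs. Origin: on the shelf, middle of its oven-side face; x points into the oven. Two rubber-tipped bumper screws (y = -50 and 50, 12 across) stand out of that face by 4 to 24, reset by hand for each batch and not measured: the tray's front meets them, hard. Bar 12 thick, 12.5 high but 3 over its middle 60, where eye and hook pass; thumb screws 28 high beyond 67 either side
- board: Green circuit board 115 x 100 x 4 with chips, 70 g, lying loose on the tray's floor. Origin: centre of its underside; x along the tray's x. Its centre lies within 7 of the tray's at the start; it slides only if the tray is jerked
- spare_carrier: Spare carrier of the same make, 160 x 150 x 26, on the bench; leave alone
- solder_spool: Steel-grey solder spool, 54 across, 46 high, upright; leave alone
- flux_jar: Amber jar 48 across, 45 high; leave alone
- green_cup: Green cup 72 across, 85 high; leave alone
- wash_bottle: White bottle 54 across, 150 high, blue cap; leave alone
- multimeter: Yellow multimeter lying flat, 150 x 75 x 45; leave alone
- screwdriver: Red-handled screwdriver lying on the bench; leave alone

How it is judged (in metres and radians):
On the way, in this order (a step that is already met when the one before it is completed fails the run):
1. the hook's tip is down through the tray's eye (horizontal distance between hook_tip and tray_eye below 0.006 m and z of hook_tip in the frame of tray_eye below -0.003 m), for 0.2 s.
2. drawn by the hook in its eye, the tray is held up against the bumpers of the cross stop with a light pull (at least 3 N on the stop for 0.4 s) (all of step 1 and x of tray in the frame of stop between 0.081 and 0.107 m and angle between tray's own z axis and vertical below 0.04 rad and angle between the x axis of tray and the x axis of oven, either way round below 0.06 rad and contact force between tray and stop above 3 N), for 0.4 s.
At the end, for the whole second after the job is handed in: The tray lies straight on the shelf at the cross stop, its front 1 to 27 mm from the stop's face (where the bumpers can stand), the board flat in it within 15 mm of its centre; the hook lies level in its cradle, within 15 mm of its place, hook end as before; all at rest (x of tray in the frame of stop between 0.081 and 0.107 m and angle between each of tray, board's own z axis and vertical below 0.04 rad and angle between the x axis of tray and the x axis of oven, either way round below 0.06 rad and horizontal distance between board and tray below 0.015 m and horizontal distance between hook and cradle below 0.015 m and z of hook in the frame of cradle between 0.056 and 0.064 m and angle between hook's own z axis and vertical below 0.1 rad and x of hook_tip in the frame of cradle above 0.14 m and linear speed of hook below 0.02 m/s and linear speed of each of tray, board below 0.01 m/s); the robot touches nothing.
It fails at once if the hook pulls or presses on the tray with more than 10 N (contact force between hook and tray above 10 N).
It fails at once if the robot itself touches the hot tray or board (contact force between any of the fingers, the arm and tray above 0.3 N or contact force between any of the fingers, the arm and board above 0.3 N).
It fails at once if the hook touches the board (contact force between hook and board above 0.3 N).
It fails at once if the board slides from its place in the tray (its centre over 15 mm from the tray's) (horizontal distance between board and tray above 0.015 m).
It fails at once if another thing on the bench is moved by more than 20 mm (distance of any of spare_carrier, solder_spool, flux_jar, green_cup, wash_bottle, multimeter, screwdriver from where it was at the start of the episode above 0.02 m).
It also fails if it takes over 62 s, if anything falls off the work surface, if the arm or the gripper's body presses on something with over 40 N, if the wrist force passes 120 N, or if a joint passes its speed limit or range.

## Working session

There is one attempt and no reset: what is moved stays moved. The work goes in short steps, each a Python script; the robot and the scene stay as the last script left them, time stands still between calls to the robot, and variables do not carry over. Pictures are saved under pics/ and viewed, about 8 in all and at most 12, crops included, and the job is handed in when it is done.

```bash
ls; mkdir -p pics
python3 - <<'E'
from cell import *
import cv2,numpy as np
for c in("scene","side"):
    im=get_image(c); cv2.imwrite(f"pics/{c}0.png",im[:,:,::-1])
    p=camera_params(c); print(c,p['fx'],p['fy'],p['cx'],p['cy'],(-np.array(p['R']).T@np.array(p['t'])).round(), np.round(p['R'],3).tolist())
    for l in("hook","hook_tip","cradle","oven","tray","tray_eye","stop","board"):
        print(l,[(round(d['p'],2),np.round(d['position'],1).tolist()) for d in mark_of(c,l)[:2]])
print(bot.current_t(),bot.current_tcp_rot(),bot.current_force())
E
```

```text
pics
scene 484.10777849959686 484.10777849959686 316.101439210958 195.29723980675513 [ 988. -459. 1390.] [[0.743, 0.669, 0.008], [0.597, -0.657, -0.461], [-0.303, 0.348, -0.887]]
hook [(0.92, [373.7, 135.0])]
hook_tip [(0.68, [331.9, 161.0])]
cradle [(0.8, [375.4, 143.3]), (0.72, [351.9, 99.1])]
oven []
tray []
tray_eye [(0.7, [253.0, 253.8])]
stop [(0.7, [283.9, 217.8])]
board []
side 383.8366490791144 383.8366490791144 313.451202721547 203.74191311980633 [ 112.  777. 1088.] [[-0.848, -0.53, 0.005], [-0.413, 0.656, -0.632], [0.332, -0.537, -0.775]]
hook [(0.68, [268.4, 273.9]), (0.66, [337.0, 186.8])]
hook_tip [(0.77, [310.6, 247.0]), (0.42, [363.2, 150.2])]
cradle [(0.93, [270.7, 284.5]), (0.55, [253.0, 208.0])]
oven [(0.64, [371.1, 138.7]), (0.16, [339.8, 187.2])]
tray [(0.27, [221.6, 294.3])]
tray_eye [(0.76, [356.2, 156.9])]
stop [(0.67, [337.8, 183.6]), (0.6, [232.0, 249.1])]
board [(0.78, [363.1, 150.3]), (0.58, [350.2, 239.9])]
0.9 [6.66122677e-05 9.75036115e-01 2.22046323e-01 1.94008228e-05] [ 0.01456251  0.21427435 -0.51564976]
```

View pics/scene0.png

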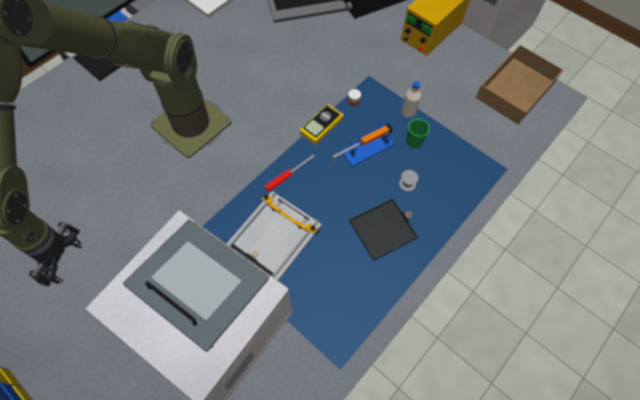

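View pics/side0.png

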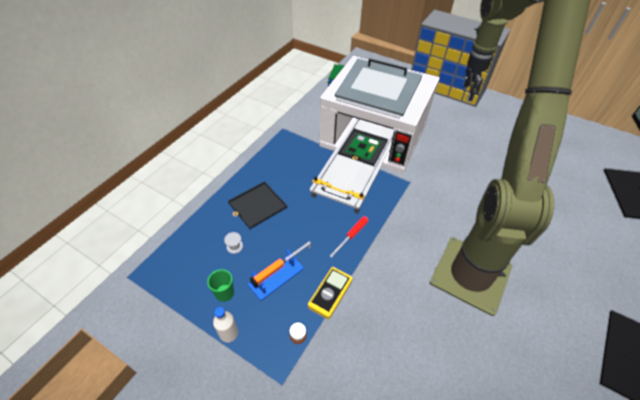

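```bash
cat > h.py <<'E'
from cell import *
import numpy as np,cv2
from scipy.spatial.transform import Rotation as Ro
def cam(c): 
    p=camera_params(c); return np.array([p['fx'],p['fy'],p['cx'],p['cy']]),np.array(p['R']),np.array(p['t'])
def onz(P,px,z):
    k,R,t=P; C=-R.T@t; d=R.T@np.array([(px[0]-k[2])/k[0],(px[1]-k[3])/k[1],1]); return C+d*(z-C[2])/d[2]
def proj(P,X):
    k,R,t=P; c=R@np.array(X)+t; return k[2]+k[0]*c[0]/c[2],k[3]+k[1]*c[1]/c[2]
def quat(yaw): # tool down, jaw axis (tool y) at direction yaw+90deg, tool x along yaw
    c,s=np.cos(yaw),np.sin(yaw)
    M=np.array([[c,s,0],[s,-c,0],[0,0,-1.]])
    q=Ro.from_matrix(M).as_quat(); return [q[3],q[0],q[1],q[2]]
E
python3 - <<'E'
from h import *
S,D=cam("scene"),cam("side")
for n,a,b,z in [("hook",(373.7,135),(268.4,273.9),60),("tip",(331.9,161),(310.6,247),28),("cradle",(375.4,143.3),(270.7,284.5),0),("eye",(253,253.8),(356.2,156.9),72),("stop",(283.9,217.8),(337.8,183.6),50)]:
    print(n,onz(S,a,z).round(1),onz(D,b,z).round(1))
E
```

```text
hook [524.  357.9  60. ] [521.8 367.3  60. ]
tip [475.8 204.2  28. ] [476.5 201.7  28. ]
cradle [529.  371.9   0. ] [517.7 369.6   0. ]
eye [ 530.  -206.4   72. ] [ 530.6 -207.7   72. ]
stop [509.  -57.4  50. ] [530.8 -69.8  50. ]
```

The pictures show the oven at the lower left of the scene view. The eye is at about (253,254), the stop at (284,218), and the hook in its cradle at (374,135), pointing towards the shelf. The two cameras agree on the hook, tip and eye to within about 10 mm. Next I'll lift and look from above the shelf.

Run:
```python
from h import *
k,R,t=cam("wrist"); p=np.array(bot.current_tcp_pos()); q=bot.current_tcp_rot()
M=Ro.from_quat([*q[1:],q[0]]).as_matrix()
print("cam in tool",M.T@(-R.T@t-p)," axis in tool",M.T@R[2], k)
bot.movel([270,-540,450],vel=300)
# look with tool x along oven axis
y=-1.5
for yaw in (y,y+np.pi):
    j=bot.ik([520,-20,330],quat(yaw)); print(yaw,j)
yaw=y if bot.ik([520,-20,330],quat(y)) is not None else y+np.pi
bot.goto([520,-60,380],quat(yaw))
print(bot.current_t(),bot.current_tcp_pos())
W=cam("wrist")
im=get_image("wrist"); cv2.imwrite("pics/w1.png",im[:,:,::-1])
print("cam at",-W[1].T@W[2],"centre hits",onz(W,(320,200),50))
for l,z in(("tray_eye",72),("stop",50),("tray",50),("hook",60),("hook_tip",28)):
    print(l,[(round(d['p'],2),np.round(d['position'],1).tolist(),onz(W,d['position'],z).round(1)) for d in mark_of("wrist",l)[:2]])
```

```text
cam in tool [  83.37489743    0.94867974 -142.98093483]  axis in tool [-3.22488391e-01  8.11069311e-04  9.46573072e-01] [308.51113769 308.51113769 322.34509356 201.41998855]
-1.5 [-0.70414689  0.75660711  1.30810198  1.77458347 -0.77558701  1.24323261
 -2.2527505 ]
1.6415926535897931 [ 0.38821062  0.49591075 -0.69425288  1.72351596  0.35803577  1.05268835
 -0.3562405 ]
3.75 [519.75180084 -60.88977417 379.8357504 ]
cam at [ 526.34227537 -144.32533622  522.81403724] centre hits [518.91676755  13.3843077   50.        ]
tray_eye [(0.59, [322.4, 48.2], array([ 530.3, -205. ,   72. ]))]
stop [(0.68, [322.6, 160.2], array([519.3, -51.7,  50. ])), (0.34, [219.8, 327.7], array([689.7, 278.8,  50. ]))]
tray []
hook [(0.96, [303.4, 365.4], array([528.5, 348.4,  60. ])), (0.66, [322.3, 46.9], array([ 530.6, -208.2,   60. ]))]
hook_tip [(0.82, [331.0, 294.9], array([485.2, 207.7,  28. ]))]
```

View pics/w1.png

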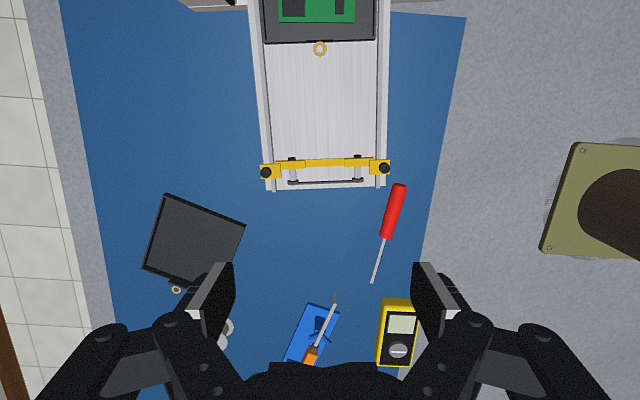

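The view shows the eye at (320,49), the stop bar at rows 160–170 and the hook at (303,365). The eye leaves only 1.5 mm of radial play, so I need the tip and the eye in the same wrist picture. That means gripping with the tool pitched about the jaw axis. I'll check the geometry and whether the arm can reach it.

```bash
cat >> h.py <<'E'
def hp(o,yaw,th): # hook origin o, hook yaw, tool pitch th (fingers lean to the hook end) -> TCP, quat
    x=np.array([np.cos(yaw),np.sin(yaw),0]); z=np.array([0,0,1.])
    a=np.sin(th)*x-np.cos(th)*z; tx=np.cos(th)*x+np.sin(th)*z
    M=np.column_stack([tx,np.cross(a,tx),a]); q=Ro.from_matrix(M).as_quat()
    return np.array(o)+19*a,[q[3],q[0],q[1],q[2]]
def hookpose(yaw,th): # hook origin from the present TCP
    a=np.array([np.sin(th)*np.cos(yaw),np.sin(th)*np.sin(yaw),-np.cos(th)]); return np.array(bot.current_tcp_pos())-19*a
E
python3 - <<'E'
from h import *
W=cam("wrist")
a,b=onz(W,(266,172),78),onz(W,(384,168),78); d=b-a; print("screws",a,b,np.linalg.norm(d),"normal yaw",np.arctan2(d[1],d[0])+np.pi/2)
a,b=onz(W,(264,43),66),onz(W,(377,40),66); d=b-a; print("tray front",a,b,np.linalg.norm(d),np.arctan2(d[1],d[0])+np.pi/2)
hy=np.arctan2(207.7-355,485.2-526); print("hook yaw",hy,np.arctan2(202.5-362,476-523))
for th in (0,.3,.45,.55):
  for n,o,yaw in(("look",(557,475,260),-1.84),("hook",(523,360,60),-1.84),("up",(523,360,150),-1.84),("eye",(528,-47,130),-1.5),("eye",(528,-47,92),-1.5),("end",(518,98,92),-1.5)):
    j=bot.ik(*hp(o,yaw,th)); print(th,n,None if j is None else np.round(j,2))
E
```

```text
screws [602.10694018 -33.32713968  78.        ] [429.23706128 -51.45734736  78.        ] 173.81800672965863 normal yaw -1.4663005662145183
tray front [ 608.79023988 -206.23000029   66.        ] [ 459.07870646 -220.30275879   66.        ] 150.37149255014904 -1.4770725613887268
hook yaw -1.8410077286422544 -1.8573568470360293
0 look [-0.33  1.08 -1.26  1.14  0.99  1.52  1.5 ]
0 hook [-0.11  1.29 -1.26  1.63  1.29  1.26  1.23]
0 up [-0.11  1.13 -1.26  1.59  1.12  1.28  1.31]
0 eye [-0.39  0.89  0.71  1.98 -0.97  0.66 -2.11]
0 eye [-0.33  0.92  0.58  1.99 -1.    0.54 -2.09]
0 end [-0.6   0.91  0.57  2.   -0.99  0.53 -2.37]
0.3 look [-0.51  1.18 -1.25  0.79  1.09  1.93  1.62]
0.3 hook [-0.26  1.35 -1.26  1.37  1.21  1.61  1.32]
0.3 up [-0.26  1.21 -1.26  1.35  1.08  1.66  1.37]
0.3 eye [-0.64  0.97  0.86  2.01 -0.84  0.52 -2.36]
0.3 eye [-0.54  0.96  0.65  2.02 -0.67  0.36 -2.55]
0.3 end [-0.93  1.12  0.97  1.96 -0.98  0.68 -2.51]
0.45 look [-0.65  1.2  -1.04  0.57  1.02  2.06  1.76]
0.45 hook [-0.33  1.39 -1.26  1.23  1.2   1.78  1.37]
0.45 up [-0.34  1.26 -1.26  1.21  1.1   1.84  1.4 ]
0.45 eye [-0.8   1.15  1.11  2.02 -0.99  0.61 -2.27]
0.45 eye [-0.71  1.09  0.86  2.02 -0.81  0.41 -2.49]
0.45 end [-1.05  1.26  1.14  1.92 -0.97  0.77 -2.57]
0.55 look [-0.8   1.22 -0.41  0.4   0.58  2.07  1.97]
0.55 hook [-0.38  1.43 -1.26  1.14  1.21  1.9   1.4 ]
0.55 up [-0.38  1.3  -1.26  1.12  1.11  1.96  1.43]
0.55 eye [-0.86  1.21  1.15  2.01 -0.95  0.6  -2.35]
0.55 eye [ 0.33  1.26 -1.26  1.96  1.44  1.72  1.66]
0.55 end [-1.11  1.36  1.22  1.9  -0.95  0.83 -2.62]
```

Run:
```python
from h import *
print(np.round(bot.current_joints(),2))
bot.goto_joints([0.2,0.3,-0.5,1.5,0.4,1.0,0.3]); print(bot.current_tcp_pos(),bot.current_t())
hy=-1.85; x=np.array([np.cos(hy),np.sin(hy),0]); th=.5
j=bot.ik(*hp(np.array([523,360,230])-100*x,hy,th)); print(np.round(j,2))
for n,o,yaw in(("hook",(523,360,60),hy),("up",(523,360,150),hy),("eye",(528,-47,130),-1.475),("eye",(528,-47,92),-1.475),("end",(518,98,92),-1.475)):
    for t in (.4,.5,.6):
        q=bot.ik(*hp(o,yaw,t)); print(n,t,None if q is None else np.round(q,2))
```

```text
[-0.63  0.69  1.31  1.68 -0.69  1.32 -2.27]
[629.8087546   -4.63289606 513.79086769] 6.2417
[-0.65  1.19 -0.82  0.67  0.84  1.97  1.75]
hook 0.4 [-0.47  1.18 -0.7   1.29  0.8   1.36  1.54]
hook 0.5 [-0.5   1.23 -0.71  1.19  0.81  1.5   1.56]
hook 0.6 [-0.54  1.28 -0.72  1.09  0.82  1.64  1.58]
up 0.4 [-0.43  1.09 -0.81  1.26  0.79  1.51  1.56]
up 0.5 [-0.48  1.13 -0.8   1.17  0.8   1.64  1.57]
up 0.6 [-0.52  1.18 -0.79  1.08  0.81  1.77  1.59]
eye 0.4 [ 0.16  0.87 -0.68  1.98  1.17  1.    1.94]
eye 0.5 [ 0.1   0.9  -0.66  1.98  1.2   1.09  1.86]
eye 0.6 [ 0.04  0.93 -0.65  1.97  1.23  1.19  1.79]
eye 0.4 [ 0.13  0.93 -0.61  1.99  1.23  0.94  1.87]
eye 0.5 [ 0.07  0.95 -0.6   1.99  1.26  1.04  1.79]
eye 0.6 [ 0.02  0.99 -0.6   1.98  1.28  1.14  1.73]
end 0.4 [-0.1   0.97 -0.69  1.9   1.11  1.06  1.74]
end 0.5 [-0.14  1.01 -0.71  1.87  1.13  1.18  1.69]
end 0.6 [-0.19  1.04 -0.71  1.84  1.14  1.3   1.65]
```

Run:
```python
from h import *
hy=-1.85; x=np.array([np.cos(hy),np.sin(hy),0]); th=.5
bot.goto(*hp(np.array([523,360,200])-90*x,hy,th)); print(bot.current_t())
W=cam("wrist"); im=get_image("wrist"); cv2.imwrite("pics/w2.png",im[:,:,::-1])
for l,z in(("hook",60),("hook_tip",28),("cradle",0)):
    print(l,[(round(d['p'],2),np.round(d['position'],1).tolist(),onz(W,d['position'],z).round(1)) for d in mark_of("wrist",l)[:2]])
for c in(-62,-50,50,160): print(c,np.round(proj(W,np.array([523,360,60])+c*x),0))
```

```text
8.2667
hook [(0.82, [320.9, 170.0], array([525.3, 353.3,  60. ]))]
hook_tip []
cradle [(0.76, [318.3, 187.2], array([529.6, 356. ,   0. ]))]
-62 [325. 240.]
-50 [325. 228.]
50 [325. 127.]
160 [324.  29.]
```

View pics/w2.png

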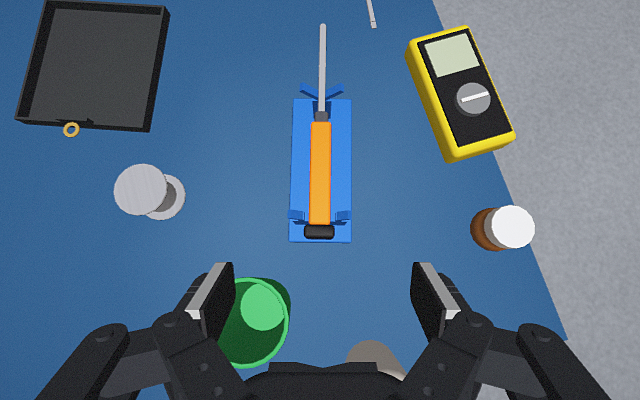

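The handle lies straight in the view, from (320,121) to (320,225), and the shaft ends at (322,24). The cup and bottle stand behind the pommel, so I'll compute the hook pose and the clearances to them.

Run:
```python
from h import *
W=cam("wrist"); S=cam("scene"); D=cam("side")
r,f,s=onz(W,(319.5,225),72),onz(W,(320.3,121),72),onz(W,(322.5,27),63.5)
print(r,f,s,np.linalg.norm((f-r)[:2]),np.linalg.norm((s-r)[:2]))
d=s-r; yaw=np.arctan2(d[1],d[0]); x=np.array([np.cos(yaw),np.sin(yaw),0]); o=(r+50*x+f-50*x)/2; print("yaw",yaw,"o",o)
y=np.array([-x[1],x[0],0])
for l in("green_cup","wash_bottle","solder_spool"):
    for c,P in(("scene",S),("side",D)):
        for m in mark_of(c,l)[:1]:
            X=onz(P,m['position'],0); print(l,c,round(m['p'],2),X.round(),"hook frame",((X-o)@x).round(),((X-o)@y).round())
```

```text
[540.91062625 405.63259068  72.        ] [512.70652335 310.07258355  72.        ] [480.70384476 206.74865915  63.5       ] 99.63526676134117 207.7971962256991
yaw -1.864749599614071 o [526.8085748  357.85258712  72.        ]
green_cup scene 0.96 [613. 473.   0.] hook frame -135.0 50.0
green_cup side 0.98 [621. 465.   0.] hook frame -130.0 60.0
wash_bottle scene 0.91 [522. 555.   0.] hook frame -187.0 -62.0
wash_bottle side 0.78 [538. 555.   0.] hook frame -192.0 -47.0
solder_spool scene 0.57 [695. 315.   0.] hook frame -7.0 174.0
solder_spool side 0.73 [703. 326.   0.] hook frame -20.0 178.0
```

```bash
cat >> h.py <<'E'
HY=-1.8647; TH=.5; HO=np.array([526.8,357.9,60.])
E
python3 - <<'E'
from h import *
bot.goto(*hp(HO+[0,0,90],HY,TH)); bot.movel(hp(HO,HY,TH)[0],vel=120)
print(bot.current_t(),hookpose(HY,TH),bot.current_force())
bot.grab(80); print(bot.current_gripper_width(),bot.current_force(),hookpose(HY,TH))
bot.movel(hp(HO+[0,0,100],HY,TH)[0],vel=150); bot.wait(.1)
print(bot.current_t(),bot.current_force(),bot.current_gripper_width())
W=cam("wrist"); im=get_image("wrist"); cv2.imwrite("pics/w3.png",im[:,:,::-1])
x=np.array([np.cos(HY),np.sin(HY),0]); o=hookpose(HY,TH)
print("expected tip px",proj(W,o+160*x-[0,0,32]), [ (round(m['p'],2),m['position']) for m in mark_of("wrist","hook_tip")])
E
```

```text
10.1667 [526.99841768 358.35166791  60.57480266] [-0.64952106 -0.23522817 -0.36789268]
19.224992143305997 [-0.01163336  0.40863456  2.70419064] [526.74761723 358.1423893   60.38827749]
11.7 [-0.30582977 -0.47492245 -0.32718327] 18.972968657957335
expected tip px (np.float64(323.94248415553443), np.float64(30.680065932451157)) [(0.67, [524.3, 323.9])]
```

View pics/w3.png

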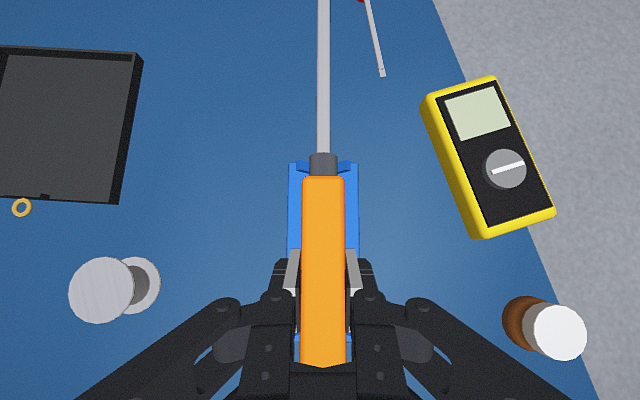

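The hook is gripped: the orange handle is in the jaws and its front edge is at row 177. The shaft hides its own tip in this view, but the ring is wider than the shaft, so I can still align sideways. I'll carry it above the eye.

Run:
```python
from h import *
W=cam("wrist"); x=np.array([np.cos(HY),np.sin(HY),0]); o=hookpose(HY,TH)
for c,z in((50,12),(56,5),(60,3.5)): print(c,proj(W,o+c*x+[0,0,z]))
Y=-1.472; x=np.array([np.cos(Y),np.sin(Y),0]); eye=np.array([530.3,-206.4,72])
bot.goto(*hp(eye-160*x+[0,0,32+50],Y,TH)); 
bot.movel(hp(eye-160*x+[0,0,32+14],Y,TH)[0],vel=100); bot.wait(.2)
print(bot.current_t(),bot.current_force(),hookpose(Y,TH))
W=cam("wrist"); im=get_image("wrist"); o=hookpose(Y,TH)
print("tip px",proj(W,o+160*x-[0,0,32]),"eye px",proj(W,eye),"shaft",proj(W,o+100*x),proj(W,o+140*x))
print([(round(m['p'],2),m['position'],onz(W,m['position'],72)) for m in mark_of("wrist","tray_eye")])
out=[cv2.resize(im[0:150,220:420],None,fx=3,fy=3,interpolation=cv2.INTER_CUBIC)]
cv2.imwrite("pics/w4.png",out[0][:,:,::-1])
o2=[]
for c in("scene","side"):
    i=get_image(c); P=cam(c); u,v=map(int,proj(P,eye)); print(c,u,v,"tip",proj(P,o+160*x-[0,0,32]),"eye",proj(P,eye),[(round(m['p'],2),m['position']) for l in("tray_eye","hook_tip") for m in mark_of(c,l)[:1]])
    o2.append(cv2.resize(i[v-30:v+30,u-30:u+30],(390,390),interpolation=cv2.INTER_CUBIC))
cv2.imwrite("pics/s4.png",np.hstack(o2)[:,:,::-1])
```

```text
50 (np.float64(324.55811444181506), np.float64(175.2475991955534))
56 (np.float64(324.4333365292347), np.float64(166.91864134428366))
60 (np.float64(324.40252190688494), np.float64(159.90022001646884))
14.0083 [-0.36301539  0.53506388 -1.9066472 ] [514.85056256 -47.00706672 118.52136913]
tip px (np.float64(323.4478531935217), np.float64(30.548130285314727)) eye px (np.float64(323.8549864922184), np.float64(45.22383959058985)) shaft (np.float64(323.6780799592495), np.float64(88.77625796613377)) (np.float64(323.619816093857), np.float64(21.05767554273794))
[(0.57, [319.5, 46.9], array([ 533.221714 , -204.7927989,   72.       ]))]
scene 253 253 tip (np.float64(252.64486751365214), np.float64(252.11241589013684)) eye (np.float64(253.08244668430365), np.float64(253.86894051507886)) [(0.66, [254.8, 252.9]), (0.87, [252.2, 254.6])]
side 356 157 tip (np.float64(356.37422593665747), np.float64(154.32466052865948)) eye (np.float64(356.11223824268757), np.float64(157.13790744805775)) [(0.78, [354.3, 159.1]), (0.54, [355.8, 155.3])]
```

View pics/w4.png

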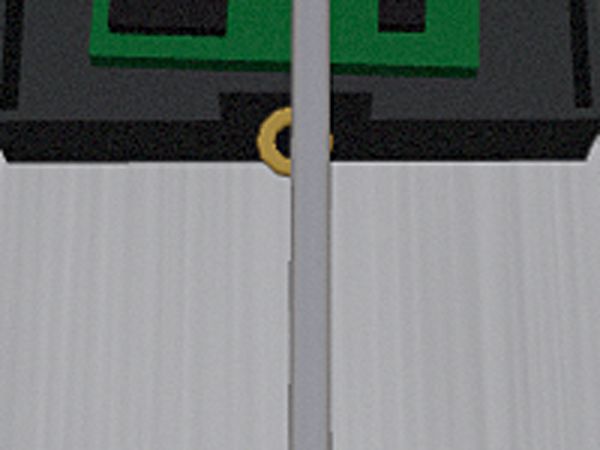

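View pics/s4.png

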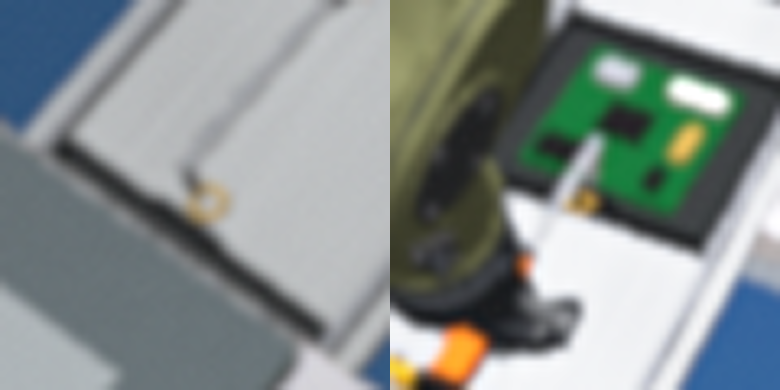

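The ring spans columns 306–331, centred at (318,47), and the shaft is at column 324. The tip therefore needs about 3.9 mm more towards +x, and lengthwise it looks right. I'll shift it and lower it step by step, watching the force.

```bash
cat >> h.py <<'E'
Y=-1.472; XS=np.array([np.cos(Y),np.sin(Y),0]); YS=np.array([-XS[1],XS[0],0])
def tip(): return hookpose(Y,TH)+160*XS-[0,0,32]
def F(n=5): return np.mean([(bot.wait(.01),bot.current_force())[1] for _ in range(n)],0)
def shift(d,vel=20): bot.movel(np.array(bot.current_tcp_pos())+d,vel=vel)
class Cmd: # tracks the commanded TCP, so sag does not accumulate
    def __init__(s,tiptarget): s.t=np.array(tiptarget,float)
    def go(s,vel=20): bot.movel(hp(s.t-160*XS+[0,0,32],Y,TH)[0],rotation=hp([0,0,0],Y,TH)[1],vel=vel)
E
python3 - <<'E'
from h import *
t=tip(); print("tip",t)
c=Cmd(t+3.9*YS); print("dir",YS); c.t[2]=80; c.go(40); bot.wait(.3)
W=cam("wrist"); im=get_image("wrist"); cv2.imwrite("pics/w5.png",cv2.resize(im[0:100,270:380],None,fx=5,fy=5,interpolation=cv2.INTER_CUBIC)[:,:,::-1])
print("tip",tip(),proj(W,tip()),proj(W,[*tip()[:2],72]))
b=F(); print("base",b,[F(1).round(2).tolist() for _ in range(3)])
for z in np.arange(78.5,61.9,-1.5):
    c.t[2]=z; c.go(30); bot.wait(.05); f=F(3)-b; print(round(z,1),tip().round(1),f.round(2))
    if np.linalg.norm(f)>2: break
print(bot.current_t())
E
```

```text
tip [ 530.3338171  -206.42144392   86.07495203]
dir [0.99512361 0.09863568 0.        ]
tip [ 534.21014285 -206.0219458    80.04913264] (np.float64(323.36086096779354), np.float64(30.67130074329637)) (np.float64(323.32266780100036), np.float64(39.11564446389161))
base [-0.25129446 -0.02335208 -1.19038623] [[-0.53, -0.42, -0.99], [-0.08, -0.1, -1.92], [0.49, -0.01, -1.66]]
78.5 [ 534.2 -206.    78.5] [ 0.1  -0.23 -0.11]
77.0 [ 534.2 -206.    76.9] [-0.18 -0.02  0.58]
75.5 [ 534.2 -206.    75.5] [ 0.12 -0.06 -0.28]
74.0 [ 534.2 -206.    73.9] [0.41 0.04 0.31]
72.5 [ 534.3 -205.9   72.5] [-0.16  0.81  0.76]
71.0 [ 534.4 -206.    71.3] [0.37 1.77 3.74]
17.1083
```

View pics/w5.png

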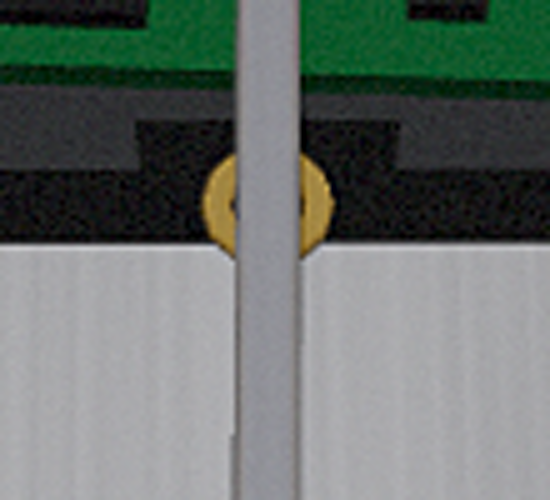

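Sideways it is centred: the ring is at column 267 of the crop and the shaft at 268. The contact force pushed the tip towards +y, so the tip sits on the oven side of the ring. I'll raise it, back off 1.7 mm and try again.

Run:
```python
from h import *
c=Cmd([534.2,-206.0,75.5]); c.go(30); bot.wait(.2); b=F(8)
c.t=c.t-1.7*XS; c.go()
n=0
zs=[73,72,71,70,69,67,65,63,61.5]; i=0
while i<len(zs):
    c.t[2]=zs[i]; c.go(20); f=F(5)-b; print(c.t[2],tip().round(1),f.round(2))
    if np.linalg.norm(f)>1.8:
        n+=1
        if n>3: break
        # horizontal reaction shows the way to the hole centre
        d=np.array([f[0],f[1],0]); c.t[2]=75; c.go(30); c.t+=0.7*d/max(np.linalg.norm(d),.3); c.go(); print("corr",d.round(2),c.t); i=0; continue
    i+=1
print(bot.current_t(),F()-b)
```

```text
73.0 [ 533.9 -204.4   72.9] [-0.07 -0.27  0.11]
72.0 [ 534.  -204.3   72. ] [-0.42 -0.1  -0.15]
71.0 [ 534.  -204.3   71. ] [-0.34  0.31  0.25]
70.0 [ 534.  -204.3   69.9] [-0.31  0.24 -0.04]
69.0 [ 534.  -204.3   69. ] [-0.38  0.14  0.05]
67.0 [ 534.  -204.3   66.9] [-0.32 -0.28  0.1 ]
65.0 [ 534.  -204.3   64.9] [-0.31  0.17 -0.31]
63.0 [ 534.  -204.3   62.9] [-0.33  0.45 -0.37]
61.5 [ 534.  -204.3   61.5] [-0.18 -0.19  0.28]
20.575 [-0.24753003  0.22680748  0.06305624]
```

The tip is through the eye: it is at z 61.5, 10 mm below the eye, with no contact force. I'll start the pull with small steps to measure drag and stiffness.

Run:
```python
from h import *
b=F(10); t0=np.array([534,-204.3,61.5]); c=Cmd(t0); P=-XS
for s in (1,2,3,4,5,6,8):
    c.t=t0+s*P; c.go(15); f=(F(3)-b)@P; print(s,round((tip()-t0)@P,2),round(f,2))
for s in (30,70,108):
    c.t=t0+s*P; c.go(45); f=F(4)-b; print(s,round((tip()-t0)@P,2),round(f@P,2),round(f@YS,2),round(f[2],2))
print(bot.current_t(),b,tip())
W=cam("wrist"); im=get_image("wrist"); cv2.imwrite("pics/w6.png",im[:,:,::-1])
```

```text
1 1.12 -0.08
2 2.05 0.37
3 2.85 -0.17
4 3.84 -0.96
5 5.04 -1.18
6 6.12 -1.09
8 8.35 -0.22
30 30.4 -0.29 -0.25 0.0
70 70.14 -0.6 -0.19 0.18
108 108.13 -0.01 -0.34 -0.19
25.4333 [ 0.19936967  0.05465693 -1.2917535 ] [523.32918953 -96.70160435  61.4069555 ]
```

View pics/w6.png

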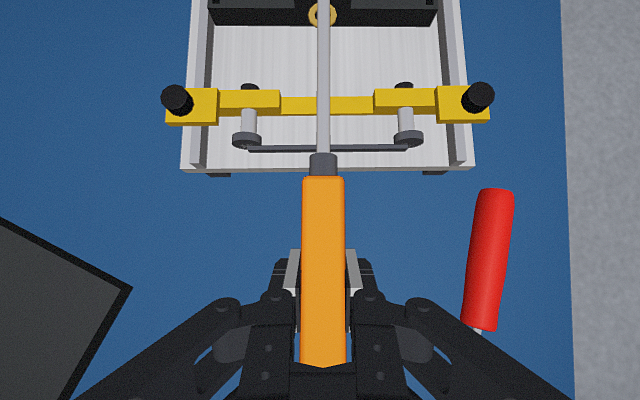

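The tray followed the hook: its front bottom edge is at row 26, and the black bumper tips are at about (249,84) and (404,83). I'll estimate the remaining gap from that, then creep.

Run:
```python
from h import *
W=cam("wrist"); a=onz(W,(320,26),50)
for z in(56,62): 
  for u,v in((249,84),(404,82)): print(z,((onz(W,(u,v),z)-a)@-XS).round(1))
b=np.array([.1994,.0547,-1.29]); P=-XS
t0=np.array([534,-204.3,61.5]); c=Cmd(t0); s=108; print([(F(2)-b).round(2).tolist() for _ in range(4)])
while s<128:
    s+=2; c.t=t0+s*P; c.go(20)
    f=(F(3)-b)@P; 
    print(s,round((tip()-t0)@P,2),round(f,2))
    if f<-2.5: break
print(bot.current_t())
```

```text
56 47.8
56 46.4
62 51.4
62 50.0
[[-0.28, -0.54, -0.03], [-0.57, -0.32, -0.17], [-0.27, -0.71, -0.33], [0.17, -0.27, 0.37]]
110 109.9 -0.71
112 112.07 -0.69
114 114.25 -1.28
116 116.31 -1.21
118 118.29 -0.19
120 120.27 -0.61
122 122.26 -0.71
124 124.25 -0.5
126 126.28 -0.57
128 128.27 -0.46
28.3
```

Run:
```python
from h import *
b=np.array([.1994,.0547,-1.29]); P=-XS
t0=np.array([534,-204.3,61.5]); c=Cmd(t0); s=145; c.t=t0+s*P; c.go(40); bot.wait(.1)
hist=[]
while s<166:
    s+=.4; c.t=t0+s*P; c.go(10); f=-(F(3)-b)@P; hist.append((round(s,1),round((tip()-t0)@P,2),round(f,2)))
    if f>2.3:
        f=-(F(8)-b)@P; hist.append(("chk",round(f,2)))
        if f>2.3: break
print(hist,bot.current_t())
```

```text
[(145.4, np.float64(145.36), np.float64(-0.12)), (145.8, np.float64(145.85), np.float64(0.13)), (146.2, np.float64(146.23), np.float64(0.11)), (146.6, np.float64(146.64), np.float64(0.69)), (147.0, np.float64(146.92), np.float64(0.28)), (147.4, np.float64(147.12), np.float64(1.19)), (147.8, np.float64(147.64), np.float64(1.38)), (148.2, np.float64(148.22), np.float64(1.3)), (148.6, np.float64(148.65), np.float64(1.11)), (149.0, np.float64(149.04), np.float64(1.15)), (149.4, np.float64(149.47), np.float64(1.1)), (149.8, np.float64(149.87), np.float64(0.56)), (150.2, np.float64(150.24), np.float64(1.11)), (150.6, np.float64(150.62), np.float64(0.9)), (151.0, np.float64(151.04), np.float64(1.62)), (151.4, np.float64(151.45), np.float64(1.47)), (151.8, np.float64(151.82), np.float64(0.68)), (152.2, np.float64(152.25), np.float64(1.5)), (152.6, np.float64(152.66), np.float64(0.98)), (153.0, np.float64(153.04), np.float64(0.82)), (153.4, np.float64(153.45), np.float64(1.16)), (153.8, np.float64(153.83), np.float64(0.85)), (154.2, np.float64(154.27), np.float64(1.5)), (154.6, np.float64(154.64), np.float64(0.86)), (155.0, np.float64(155.05), np.float64(0.82)), (155.4, np.float64(155.46), np.float64(1.57)), (155.8, np.float64(155.84), np.float64(1.3)), (156.2, np.float64(156.25), np.float64(1.67)), (156.6, np.float64(156.65), np.float64(0.89)), (157.0, np.float64(157.09), np.float64(1.21)), (157.4, np.float64(157.45), np.float64(1.22)), (157.8, np.float64(157.83), np.float64(1.48)), (158.2, np.float64(158.26), np.float64(1.49)), (158.6, np.float64(158.43), np.float64(1.88)), (159.0, np.float64(158.7), np.float64(2.76)), ('chk', np.float64(2.51))] 38.6667
```

The tray has reached the bumpers at about 158.5 mm of travel. I'll ramp the pull to about 7 N and hold.

Run:
```python
from h import *
b=np.array([.1994,.0547,-1.29]); P=-XS
t0=np.array([534,-204.3,61.5]); c=Cmd(t0); s=159.0; h=[]
while s<162:
    s+=.2; c.t=t0+s*P; c.go(10); v=F(4)-b; f=-v@P; h.append((round(s,1),round((tip()-t0)@P,2),round(f,2),v.round(1).tolist()))
    if f>6.3: break
h.append("hold")
for _ in range(7): bot.wait(.06); h.append(round(-(F(4)-b)@P,2))
print(*h,bot.current_t(),sep="\n")
```

```text
(159.2, np.float64(159.04), np.float64(2.86), [-0.4, -2.9, -0.1])
(159.4, np.float64(159.29), np.float64(3.12), [-0.7, -3.2, -0.2])
(159.6, np.float64(159.37), np.float64(3.58), [-0.3, -3.6, -0.4])
(159.8, np.float64(159.42), np.float64(4.71), [-0.0, -4.7, -0.1])
(160.0, np.float64(159.43), np.float64(5.27), [-0.2, -5.3, -0.1])
(160.2, np.float64(159.45), np.float64(5.44), [0.1, -5.5, -0.5])
(160.4, np.float64(159.47), np.float64(5.84), [0.3, -5.8, -0.9])
(160.6, np.float64(159.5), np.float64(6.69), [0.3, -6.7, -0.8])
hold
6.1
6.16
6.0
6.19
5.78
6.13
6.06
41.575
```

Run:
```python
from h import *
b=np.array([.1994,.0547,-1.29]); P=-XS
t0=np.array([534,-204.3,61.5]); c=Cmd(t0)
c.t=t0+160.85*P; c.go(10); print([round(-(bot.wait(.1),F(4)-b)[1]@P,2) for _ in range(5)])
for s in(160,159.2,158.0): c.t=t0+s*P; c.go(15)
bot.wait(.1); f=F(6)-b; print("relaxed",f.round(2))
ok=True
for z in(64,67,70,74,78):
    c.t[2]=z; c.go(40); f=F(3)-b; print(z,f.round(2))
    if f[2]<-2: ok=False; print("stuck"); break
if ok:
    c.t[2]=125; c.go(120)
    g=get_image("wrist"); cv2.imwrite("pics/w7.png",g[:,:,::-1])
    bot.goto(*hp(HO+[0,0,80],HY,TH)); bot.movel(hp(HO+[0,0,15],HY,TH)[0],vel=120); bot.wait(.1)
    b2=F(5); print("above",hookpose(HY,TH),b2)
    bot.movel(hp(HO+[0,0,.5],HY,TH)[0],vel=30); print(hookpose(HY,TH),F(4)-b2)
print(bot.current_t())
```

```text
[np.float64(6.41), np.float64(6.79), np.float64(6.67), np.float64(6.45), np.float64(6.74)]
relaxed [-0.77 -0.37  0.11]
64 [-0.08  0.21 -0.41]
67 [-0.75  0.5  -0.35]
70 [-0.15  0.23  0.28]
74 [ 0.25 -0.41  0.17]
78 [ 0.01 -0.47  0.37]
above [527.0944518  358.50921754  75.88317166] [ 0.24251353  0.04122203 -1.21166361]
[526.61226669 357.66408726  60.43356171] [-0.81831912 -0.59256851  1.73148118]
47.8333
```

View pics/w7.png

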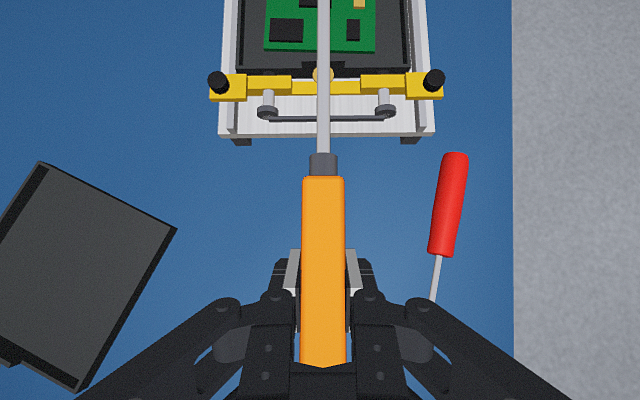

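The tray sits at the stop with the ring at (322,75), right by the yellow bar, and the board is in place. The hook is back in its cradle. I'll release it, back off and check.

Run:
```python
from h import *
bot.open_jaws(); x=np.array([np.cos(HY),np.sin(HY),0])
bot.movel(hp(HO+[0,0,80],HY,TH)[0],vel=120); bot.movel(hp(HO+[0,0,140]-90*x,HY,TH)[0],vel=200)
bot.wait(.1); W=cam("wrist"); g=get_image("wrist"); cv2.imwrite("pics/w8.png",g[:,:,::-1])
print(bot.current_t(),bot.current_force())
for c,z in((-50,12),(50,12),(160,3.5)): print(c,np.round(proj(W,HO+c*x+[0,0,z]),0))
```

```text
50.1417 [ 0.52583389  0.12412518 -0.49642504]
-50 [324. 228.]
50 [324. 123.]
160 [324.  27.]
```

View pics/w8.png

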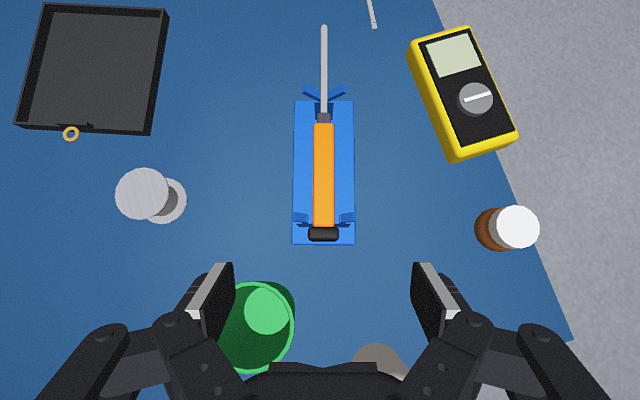

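```bash
python3 -c "
from h import *
bot.job_done(); print(bot.current_t())"
```

```text
the job is handed in; nothing more can be done
the job is handed in; nothing more can be done
```

The tray is drawn out against the bumpers of the yellow stop, the hook is back in its cradle, and the job is handed in. The clock stood at 50.1 s just before hand-in (limit 62 s). No verdict was given, so the checks below are my own.

- **Hooking:** the first try touched the oven side of the ring with about 4 N. I backed off 1.7 mm, and the tip then went through with no contact force and ended about 10 mm below the eye.
- **Pull:** the tray moved with about 1 N of drag and met the bumpers after about 158.5 mm. I held it at 6.1 N, then at 6.4–6.8 N for about 0.6 s. That is just under the 7 N asked, and no reading went above 6.8 N.
- **Unhooking:** I slackened the pull and lifted the tip clear with no force on it.
- **Last pictures:** the tray sits at the stop with the board in place, judged by eye from the picture. The hook lies in both cradle posts, within 2–3 pixels of where it should be. Spare carrier, spool, jar, cup and multimeter look unmoved; I made no end check on the bottle and screwdriver. The gripper is open and clear.

The force on the stop itself cannot be measured. I infer it was about 5–6 N from the wrist reading less the drag.

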